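# Drain a centrifuge shield and push it onto the dryer spigot

## Robot

A 6-joint arm with a two-finger parallel gripper is mounted at the origin on the work surface. World frame = base frame: x ahead of the robot, y to its left, z up, the work surface at z = 0. Lengths are in mm, angles in rad, forces in N, time in s.
With the tool pointing down it reaches from about 300 to 950 mm from the base axis. Payload 3.1 kg.
Tool frame: the origin (TCP) lies at the centre of the arm's flange, where the gripper is bolted on; the fingertips stand 173 mm ahead of it and the grasp point (between the pads) lies 155 mm ahead of it; z points along the fingers, y is the line along which they close (so a half turn about z gives the same grasp; the last joint's range is limited). The gripper opens to 85 mm and grips with 20 to 120 N. Pads are 22 mm wide; open, the fingers measure 114 mm over their backs; the gripper's body (76 mm by 85 mm) begins 54 mm behind the grasp point. The pads swing forward as they close: fully open they stand 13 mm farther back than shut.
Start: joints at [-1.298, 0.308, 1.634, -0, 1.2, -0.07], TCP at [210.052, -588.652, 404.672] pointing down, gripper open.
Joint ranges: [-3.06, 3.06], [-0.79, 1.96], [0.05, 2.63], [-1.19, 4.34], [0.05, 2.64], [-2.94, 2.94]. Speed limits (rad/s): [2.79, 2.79, 3.14, 3.14, 3.14, 3.14].

## Interface

Orientations are given as [roll, pitch, yaw] about the fixed x, y, z axes, in that order (R = Rz(yaw) Ry(pitch) Rx(roll)).
In Python, from bench import bot, gripper_to, solve_ik, status, imaging gives the robot as it stands. Calls block until the motion is done:
- bot.move_pose(position, orientation): joint-space move of the TCP to a pose.
- bot.movel(position, attitude=None, v=150, until_force=None): straight line of the TCP; attitude=None keeps the orientation; v is the mean speed in mm/s. With until_force (N) it stops when the force on the tool has changed by that much, and returns True; else False.
- bot.set_joints(angles): joint-space move.
- gripper_to(opening, squeeze=None): finger opening in mm; squeeze is the grip in N (None keeps the last); returns when the fingers have stopped.
- bot.hold(seconds).
- solve_ik(position, orientation): joint angles nearest the present ones, or None.
- status.get_state(): the state.
- imaging.camera(name): name is "side" or "top"; returns a dict with "color" (420x560x3 uint8, red, green, blue), "fx", "fy", "cx", "cy" (pixels), "R" (3x3) and "t" (3): a world point X has camera coordinates R X + t. Camera axes: x right, y down, z forward; pixel columns grow to the right and rows downward; lengths in mm; the calibration is good to about 2 mm. A picture is of the moment at which its call begins. There is no depth.
A pose or a line that the arm cannot do raises bot.Unreachable and nothing moves.
- bot.finish_job(): hands the job in; it is judged then, once.
Trained networks look in a picture, given as the dict that the camera call returned (one of the last four; its "shot" number tells which), for a name from the list of things; names that differ only in an ending like _2 or _b are one class to them, and where a whole thing is asked for, a point or a joint stands for the part that bears it (a point fixed in the world has none). Each returns a list of dicts, best first, with "confidence" (0 to 1); they miss things now and then, are a little off and sometimes report something else, mostly with a low value. They report only what shows in the picture. A call takes as long as a camera call. They do not tell look-alikes from the thing itself.
- imaging.find_in(picture, name): "box" ([left, top, right, bottom] in pixels, round what is visible of it).
- imaging.tip_of(picture, name): "point" ([column, row] in pixels: a listed point, or the origin of a listed thing).
The state is a dict: "time": time; "q": joint angles; "qvel": joint speeds; "joint_torque": joint torques, N m; "ee_pos": TCP position; "tool_rot": TCP orientation; "wrist_force": force on the tool from outside, world axes, zero at the start; "torque": the same for the moment, N m; "finger_gap": finger opening in mm; "grasp_force": force on a finger pad.
Only numpy, scipy, OpenCV 4.12 (cv2) and the standard library are available. Lean on these libraries where they do the work, as an engineer would, in place of code of your own. Each camera call takes 0.05 s, during which the arm holds its last target. There are 200 camera calls.

## Task

Of the two metal centrifuge shields lying in the level rests, take the one whose bore fits the dryer's spigot, set it mouth down in the sloping drain rest with its mouth at the foot, and let go of it. Then take it again and push it, mouth down, over the spigot until it has pressed the stiff seal ring all the way down, and leave it standing there upright. Leave the other shield where it lies, and do not shift the bottle, the beaker or the jar.

Things in the scene. Friction and masses are not known exactly. Their poses are not given: they have to be found in the camera images.
- shield_wide: Wider bare-steel shield, a straight round cup: 140 mm long, 44 mm outside, bore 33 mm, 134 mm deep, about 0.3 kg. Origin: centre of the open mouth; z runs along its axis to the closed end. It starts level in one of two like V rests, axis 68 mm above the table, closed end roughly towards the robot: 85 mm at the mouth lie in the V, 55 mm at the closed end stick out free to be gripped across.
- shield_slim: The slimmer bare-steel shield: 140 mm long, 34 mm outside diameter, bore 25 mm (too small for the spigot), axes as the wide one. It lies the same way in the other V rest. Stays where it lies.
- drain_rest: Sloping drain rest, fixed: a 90 degree steel V trough, 85 mm long, on a white base 170 x 112 mm. It rises at 45 degrees towards its own -x (roughly towards the robot), with a foot plate at its low end. A shield in it has its z axis along (-0.707, 0, 0.707) of the rest; its last 55 mm stick out free. Origin on the table near the base's middle; z up.
- drain_seat (a point): Where the centre of the wide shield's mouth lies when it rests in the drain rest against the foot: 52 mm ahead (+x) of the rest's origin, 57 mm above the table.
- dryer: Dryer, fixed: a grey box 160 x 180 mm, 30 mm high. Origin: centre of its underside; z up. A black slot runs along its y axis through the middle of the deck; one upright steel spigot stands in the slot, 30 mm in diameter, its tip 75 mm above the deck (105 mm above the table) with a 3 mm chamfer, on a round foot 52 mm wide, 4 mm thick.
- slot_mid (a point): Middle of the dryer's slot, on the deck, 30 mm above the table. The spigot is fixed during a run and stands upright exactly on the slot's centre line, but anywhere up to 16 mm either way along the slot from this point: its place is not reported and must be felt for or seen.
- seal (a joint): How far (m) the black seal ring on the spigot is pushed down, 0 to 0.03; starts between 0 and 0.006. The ring is 46 mm wide, 10 mm high, slides with about 8 N of friction and stays where it is left; a shield's weight does not move it. At 0.03 it lies on the spigot's foot, its top 14 mm above the deck.
- bottle: White-capped bottle, 60 mm wide, 120 mm high, loose. Origin: centre of its underside.
- beaker: Clear beaker, 64 mm wide, 80 mm high, loose, between the robot and the dryer. Origin: centre of its underside.
- jar: Low jar, 60 mm wide, 65 mm high, loose, between the robot and the level rests. Origin: centre of its underside.
Not all that is in view belongs to the job. Leave any blue look-alike of the shield_wide alone.

How it is judged:
By the outcome, as a careful person would: the job done as asked, in the order asked, and still so for the second after the job is handed in, with the robot touching nothing.
It also fails if it takes over 70 s, if anything falls off the work surface, if the arm or the gripper's body presses on something with over 40 N, if the wrist force passes 120 N, or if a joint passes its speed limit or range.

## Working session

There is one attempt and no reset: what is moved stays moved. The work goes in short steps, each a Python script; the robot and the scene stay as the last script left them, time stands still between calls to the robot, and variables do not carry over. Pictures are saved under pics/ and viewed, at most 10 in all, crops included, and the job is handed in when it is done.

```bash
ls && mkdir -p pics
cat > h.py <<'E'
import numpy as np, cv2
from bench import bot, gripper_to, solve_ik, status, imaging
def proj(c,X):
    p=np.asarray(c["R"])@np.asarray(X,float)+np.asarray(c["t"]); return np.array([c["fx"]*p[0]/p[2]+c["cx"],c["fy"]*p[1]/p[2]+c["cy"]])
def ray(c,uv):
    R=np.asarray(c["R"]);t=np.asarray(c["t"])
    d=R.T@np.array([(uv[0]-c["cx"])/c["fx"],(uv[1]-c["cy"])/c["fy"],1]); return -R.T@t,d
def at_z(c,uv,z):
    o,d=ray(c,uv); return o+d*(z-o[2])/d[2]
def save(c,n,box=None,s=1):
    im=c["color"][:,:,::-1]
    if box: im=im[box[1]:box[3],box[0]:box[2]]
    cv2.imwrite("pics/"+n,cv2.resize(im,None,fx=s,fy=s,interpolation=cv2.INTER_CUBIC))
E
python3 - <<'E'
from h import *
np.set_printoptions(precision=1,suppress=True)
Z=dict(shield_wide=68,shield_slim=68,drain_rest=0,drain_seat=57,dryer=0,slot_mid=30,bottle=0,beaker=0,jar=0)
for n in("top","side"):
    c=imaging.camera(n); save(c,n+"0.png",s=1.4)
    print(n,"cam at",ray(c,(0,0))[0], "fx",c["fx"])
    for k,z in Z.items():
        for d in imaging.tip_of(c,k)[:3]: print(k,"tip",np.array(d["point"]),round(d["confidence"],2),at_z(c,d["point"],z))
        for d in imaging.find_in(c,k)[:3]: print(k,"box",np.array(d["box"]),round(d["confidence"],2))
print(status.get_state())
E
```

```text
pics
top cam at [ 291.8  -79.8 1541.6] fx 541.5317044231938
shield_wide tip [427.  227.7] 0.8 [ 516.  -495.1   68. ]
shield_wide box [365.9 180.9 392.9 231. ] 0.97
shield_wide box [420.3 181.7 452.5 229.7] 0.69
shield_wide box [120.3 177.5 187.7 236.4] 0.39
shield_slim tip [317.4 199. ] 0.87 [ 588.9 -190.7   68. ]
shield_slim tip [151.1 201.3] 0.74 [570.4 268.2  68. ]
shield_slim box [303.1 197.1 324.9 248.2] 0.8
shield_slim box [332.8 272.5 357.8 294.1] 0.66
drain_rest tip [236.1 220.5] 0.7 [533.4  37.5   0. ]
drain_rest box [212.8 194.1 257.8 259.2] 0.82
drain_seat tip [227.9 197.2] 0.6 [589.7  58.5  57. ]
drain_seat box [213.7 190.1 263.7 254.5] 0.7
dryer tip [155.  207.5] 0.73 [565.3 271.9   0. ]
dryer tip [234.5 221. ] 0.49 [531.8  42.    0. ]
dryer box [120.5 180.6 186.7 238. ] 0.72
slot_mid tip [153.2 203.5] 0.62 [571.4 270.9  30. ]
slot_mid box [119.6 173.5 190.1 235.2] 0.82
slot_mid box [211.  191.8 262.  259.2] 0.73
bottle tip [205.1 155.3] 0.95 [724.8 135.8   0. ]
bottle tip [320.6 201.7] 0.3 [ 594.9 -205.3    0. ]
bottle box [187.  139.  211.8 164.9] 0.89
beaker tip [201.
[... 1192 characters left out ...]
  0. ]
beaker box [298.  252.6 323.2 296.4] 0.79
beaker box [169.7 274.6 261.8 344.8] 0.3
jar tip [343.2 202.8] 0.72 [ 348.6 -259.8    0. ]
jar tip [172.1 266.1] 0.59 [733.  146.5   0. ]
jar tip [256.5 254.2] 0.38 [538.   46.7   0. ]
jar box [331.9 181.  351.6 204.7] 0.73
jar box [263.6 181.2 305.1 203.1] 0.65
{'time': 1.9, 'q': array([-1.3,  0.3,  1.6,  0. ,  1.2, -0.1]), 'qvel': array([ 0.,  0., -0.,  0.,  0.,  0.]), 'joint_torque': array([ -0. , -41.5, -27.7,  -0. ,   0. ,  -0. ]), 'ee_pos': array([ 210.1, -588.7,  404.7]), 'tool_rot': array([ 3.1, -0. ,  0.3]), 'wrist_force': array([0.5, 0. , 0.1]), 'torque': array([-0.1, -0. , -0. ]), 'grasp_force': 0.0, 'finger_gap': 85.30283597564441}
```

View pics/top0.png

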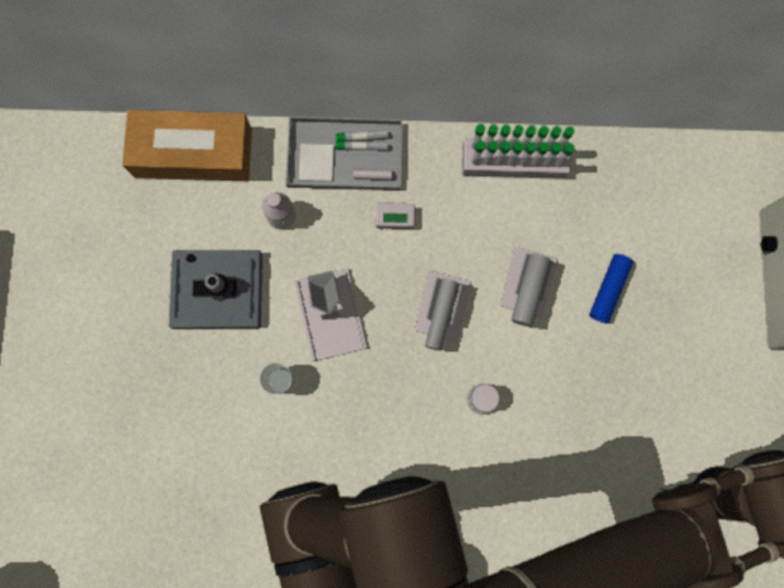

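View pics/side0.png

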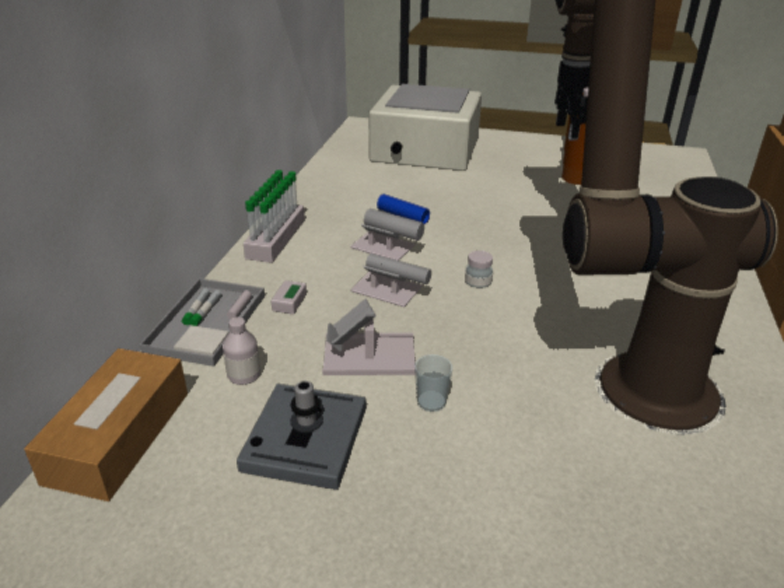

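The top view shows the wide shield at about (532,288) in the scaled picture, the slim one at (442,313), the drain rest at (330,315) and the dryer at (215,288) with its spigot near (213,281). The side view agrees. I'll enlarge these for exact fits.

Run:
```python
from h import *
def tile(c,b,s):
    im=c["color"][b[1]:b[3],b[0]:b[2],::-1]; im=cv2.resize(im,None,fx=s,fy=s,interpolation=cv2.INTER_CUBIC)
    for u in range(b[0]//10*10+10,b[2],10): cv2.line(im,(int((u+.5-b[0])*s),0),(int((u+.5-b[0])*s),5 if u%50 else 14),(0,255,255),1)
    for v in range(b[1]//10*10+10,b[3],10): cv2.line(im,(0,int((v+.5-b[1])*s)),(5 if v%50 else 14,int((v+.5-b[1])*s)),(0,255,255),1)
    return im
out=np.zeros((600,800,3),np.uint8)
import pickle
cs={n:imaging.camera(n) for n in("top","side")}; pickle.dump(cs,open("cams.pkl","wb"))
for n,y,tiles,s in(("top",0,[(352,172,404,240),(205,185,268,262),(115,172,193,240)],4),("side",312,[(252,138,310,178),(225,208,303,276),(168,268,264,350)],3.4)):
    x=0
    for b in tiles:
        t=tile(cs[n],b,s); t=t[:600-y,:800-x]; out[y:y+t.shape[0],x:x+t.shape[1]]=t; x+=t.shape[1]+6
cv2.imwrite("pics/tiles.png",out)
```

```text
(no output)
```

View pics/tiles.png

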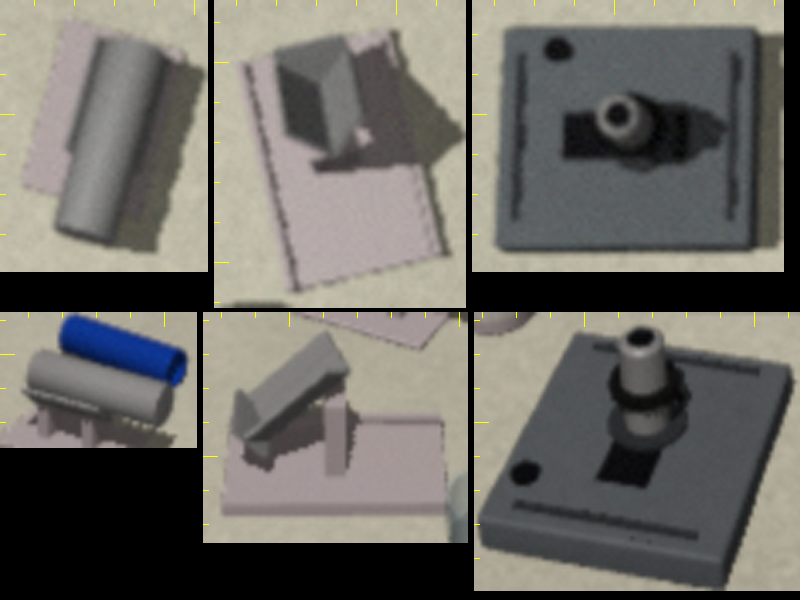

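The enlargements show the wide shield with its closed end at the lower left, its corners in the tile at (57,225) and (112,242). The drain's V apex line runs from (312,75) to (335,155), and the spigot tip is at (618,113) in the top tile and (643,337) in the side tile. Next I'll turn these into poses and check the sizes.

```bash
cat > fit.py <<'E'
from h import *
import pickle
from scipy.optimize import least_squares
np.set_printoptions(precision=1,suppress=True)
cs=pickle.load(open("cams.pkl","rb"));T,S=cs["top"],cs["side"]
def px(b,off,s,P): return [np.array([b[0]+(x-off[0]+.5)/s-.5,b[1]+(y-off[1]+.5)/s-.5]) for x,y in P]
def both(u,v):
    o1,d1=ray(T,u);o2,d2=ray(S,v); A=np.c_[d1,-d2]; k=np.linalg.lstsq(A,o2-o1,rcond=None)[0]
    p,q=o1+d1*k[0],o2+d2*k[1]; return (p+q)/2,np.linalg.norm(p-q)
# spigot
tu=px((115,172),(472,0),4,[(618,113)])[0]; su=px((168,268),(474,312),3.4,[(643,337)])[0]
print("spigot",at_z(T,tu,105),at_z(S,su,105),both(tu,su))
dk=[at_z(T,p,30)[:2] for p in px((115,172),(472,0),4,[(507,29),(757,29),(751,248),(498,248)])]
ds=[at_z(S,p,30)[:2] for p in px((168,268),(474,312),3.4,[(578,334),(791,366),(725,570),(482,527)])]
for d in(dk,ds): print("dryer",np.array(d),np.mean(d,0),[np.linalg.norm(d[i]-d[(i+1)%4]) for i in range(4)])
# drain
for z in (8,12):
  d=[at_z(T,p,z)[:2] for p in px((205,185),(214,0),4,[(245,63),(395,30),(443,253),(295,290)])]
  e=d[0]-d[3]+d[1]-d[2]; print("drain base",np.mean(d,0),[np.linalg.norm(d[i]-d[(i+1)%4]) for i in range(4)],"yaw %.3f"%np.arctan2(e[1],e[0]))
lo,hi=px((205,185),(214,0),4,[(312,75),(335,155)]); print("apex",at_z(T,lo,35),at_z(T,hi,95))
# shield silhouette fit
tp=px((352,172),(0,0),4,[(80,135),(68,180),(57,222),(83,236),(112,242),(128,190),(140,145),(152,100),(90,90),(130,38)])
sp=px((252,138),(0,312),3.4,[(60,355),(100,363),(140,372),(172,395),(165,412),(150,422),(27,370),(125,416)])
a=np.linspace(0,2*np.pi,40)
def res(x,cam=None):
    ax=np.array([np.cos(x[2]),np.sin(x[2]),0]);n=np.array([-ax[1],ax[0],0]); m=np.array([x[0],x[1],68])
    ring=np.outer(np.cos(a),n)*22+np.outer(np.sin(a),[0,0,1])*22
    P=np.r_[ring+m,ring+m+140*ax]; r=[]
    for c,pts in((T,tp),(S,sp)):
        if cam is not None and c is not cam: continue
        h=cv2.convexHull(np.array([proj(c,p) for p in P],np.float32))
        r+=[cv2.pointPolygonTest(h,tuple(map(float,p)),True) for p in pts]
    return np.array(r)
x0=[560,-320,np.pi+.25]
for cam in(None,T,S):
    s=least_squares(res,x0,kwargs=dict(cam=cam),diff_step=1e-4,loss="soft_l1"); print("wide",s.x[:2],"yaw %.3f"%s.x[2],"end",s.x[:2]+140*np.array([np.cos(s.x[2]),np.sin(s.x[2])]),s.fun)
E
python3 fit.py
```

```text
spigot [567.3 259.7 105. ] [563.4 260.4 105. ] (array([565.6, 259.5, 104.2]), np.float64(3.5642961381652936))
dryer [[640.4 360. ]
 [645.2 182.9]
 [487.8 178.4]
 [483.4 354.4]] [564.2 268.9] [np.float64(177.16176152242386), np.float64(157.470215980195), np.float64(176.04650059404545), np.float64(157.06014504342605)]
dryer [[642.2 189.8]
 [487.6 184. ]
 [478.2 365.8]
 [633.  371. ]] [560.2 277.7] [np.float64(154.68822030969045), np.float64(182.00857451667295), np.float64(154.95542139083125), np.float64(181.41915464186235)]
drain base [521.8  33.3] [np.float64(110.29282947839823), np.float64(165.51218371684274), np.float64(107.55902045049771), np.float64(167.89089715157996)] yaw 0.249
drain base [521.2  33. ] [np.float64(110.00516348766101), np.float64(165.08049448978107), np.float64(107.27848478623963), np.float64(167.45300375911475)] yaw 0.249
apex [576.4  56.4  35. ] [510.6  33.3  95. ]
wide [ 641.7 -379.6] yaw 2.902 end [ 505.7 -346.4] [ 0.5  0.2  0.1  0.6  0.3  0.7  0.4  0.1  0.3  1.2  0.6  0.1 -0.1  0.1
  0.8  0.3  1.2  0.1]
wide [ 641.7 -379.9] yaw 2.898 end [ 505.8 -346.1] [0.5 0.3 0.1 0.6 0.3 0.7 0.4 0.1 0.2 1.2]
wide [ 642.2 -377.2] yaw 2.930 end [ 505.3 -347.9] [ 0.3  0.  -0.   0.1  0.9  0.   1.3  0. ]
```

```bash
cat >> h.py <<'E'
G=151.
def tz(psi,t): return np.array([np.sin(t)*np.cos(psi),np.sin(t)*np.sin(psi),-np.cos(t)])
def tcp(g,psi,t,back=0): return np.asarray(g,float)-(G+back)*tz(psi,t), [np.pi,-t,psi]
SEAT=np.array([589.5,52,57.]); DY=.249; q4=np.pi/4
AX=np.array([-np.cos(DY)*q4**0*.7071,-np.sin(DY)*.7071,.7071])
WP=2.902-np.pi; WG=np.array([505.8,-346.3,68])+25*np.array([np.cos(WP),np.sin(WP),0])
SP=np.array([565.,259.8])
def st():
    s=status.get_state(); print("t %.1f"%s["time"],np.round(s["ee_pos"],1),"F",np.round(s["wrist_force"],1),"gap %.1f gf %.1f"%(s["finger_gap"],s["grasp_force"])); return s
E
python3 - <<'E'
from h import *
np.set_printoptions(precision=2,suppress=True)
stn=dict(pre=tcp(WG,WP,q4,80),grasp=tcp(WG,WP,q4),lift=tcp(WG+[0,0,120],WP,q4),
 dhi=tcp(SEAT+115*AX+[0,0,90],DY,0),d=tcp(SEAT+115*AX,DY,0),d2pre=tcp(SEAT+115*AX,DY,q4,80),d2=tcp(SEAT+115*AX,DY,q4),
 yhi=tcp([*SP,125+115],.3,0),ylo=tcp([*SP,44+115],.3,0))
for k,(p,o) in stn.items(): print(k,p,solve_ik(p,o))
gripper_to(85)
bot.move_pose(*stn["pre"]); bot.movel(stn["grasp"][0],v=80); st()
gripper_to(40,60); s=st()
# overlay of models on first pictures
import pickle
cs=pickle.load(open("cams.pkl","rb"))
f=np.array([np.cos(DY),np.sin(DY),0]);l=np.array([-f[1],f[0],0]);n=(f+[0,0,1])*.7071
apex=SEAT-31.1*n; V=[[apex+s*AX+w*(n+sg*l)*.7071 for s,w in((0,0),(85,0),(85,40),(0,40))] for sg in(1,-1)]
B=np.array([521.5,33,10]); R=[B+a*85*f+b*56*l for a,b in((1,1),(1,-1),(-1,-1),(-1,1))]
an=np.linspace(0,6.28,30); ring=[np.array([*SP,105])+15*np.array([np.cos(a),np.sin(a),0]) for a in an]
out=[]
for nme,b in(("top",(115,172,275,262)),("side",(168,208,308,350))):
    c=cs[nme]; s=4.9 if nme=="top" else 4; im=cv2.resize(c["color"][b[1]:b[3],b[0]:b[2],::-1],None,fx=s,fy=s,interpolation=cv2.INTER_CUBIC).copy()
    for P,col in((V[0],(0,0,255)),(V[1],(0,255,0)),(R,(255,0,0)),(ring,(0,255,255))):
        q=np.array([(proj(c,p)-b[:2]+.5)*s-.5 for p in P],np.int32); cv2.polylines(im,[q],True,col,1,cv2.LINE_AA)
    cv2.imwrite(f"pics/ov_{nme}.png",im)
E
```

```text
pre [ 371.41 -313.47  231.34] [-0.92  0.25  2.27  1.64  0.47 -0.6 ]
grasp [ 426.36 -326.89  174.77] [-0.84  0.45  2.16  1.91  0.44 -0.83]
lift [ 426.36 -326.89  294.77] [-0.84  0.19  2.15  1.31  0.43 -0.17]
dhi [510.69  31.96 379.32] [-0.02  0.12  1.92 -0.    1.1   1.3 ]
d [510.69  31.96 289.32] [-0.02  0.24  1.99 -0.    0.92  1.3 ]
d2pre [352.39  -8.29 301.66] [-0.3  -0.24  2.54  1.25  0.4  -0.06]
d2 [407.21   5.65 245.09] [-0.2   0.06  2.46  1.89  0.33 -0.67]
yhi [565.  259.8 391. ] [ 0.36  0.31  1.65 -0.    1.17  1.63]
ylo [565.  259.8 310. ] [ 0.36  0.4   1.71 -0.    1.03  1.63]
t 4.8 [ 426.2 -326.9  175. ] F [0.4 0.2 0.7] gap 85.5 gf 0.0
t 5.3 [ 426.3 -326.5  174.9] F [-2.1  2.9  3.4] gap 43.0 gf 60.4
```

View pics/ov_top.png

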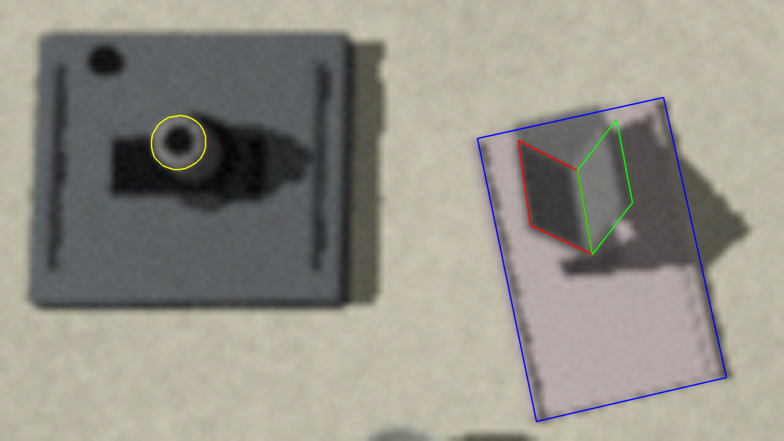

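View pics/ov_side.png

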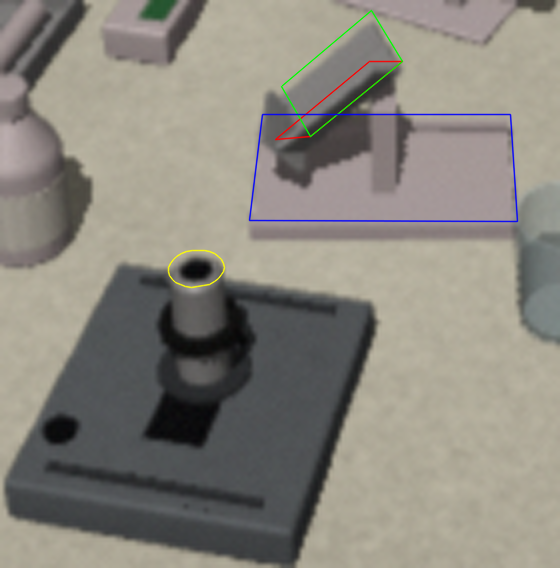

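The overlays agree with the drain's V and base and with the spigot tip to about 2 mm. The grip reads 43 mm at 60 N on the wide shield. I'll lift it and set it in the drain rest.

Run:
```python
from h import *
p,o=tcp(WG+[0,0,120],WP,q4); bot.movel(p,v=150); st()
D=SEAT+118*AX
p,o=tcp(D+[0,0,90],DY,0); bot.move_pose(p,o); bot.hold(.2); st()
c=imaging.camera("side"); save(c,"carry.png",(160,120,440,330),2.2)
p,o=tcp(D+[0,0,15],DY,0); print(bot.movel(p,v=120,until_force=12)); st()
p,o=tcp(D,DY,0); print(bot.movel(p,v=25,until_force=8)); st()
```

```text
t 6.2 [ 425.8 -326.5  293.6] F [-1.3  1.3 -3.2] gap 43.5 gf 61.1
t 7.9 [508.5  30.6 381. ] F [ 0.5 -0.4 -2.1] gap 43.4 gf 61.1
False
t 8.7 [509.1  31.4 307. ] F [ 0.2 -0.2 -2.1] gap 43.2 gf 61.2
True
t 9.2 [509.6  32.3 295. ] F [2.  1.9 0.3] gap 43.1 gf 61.1
```

View pics/carry.png

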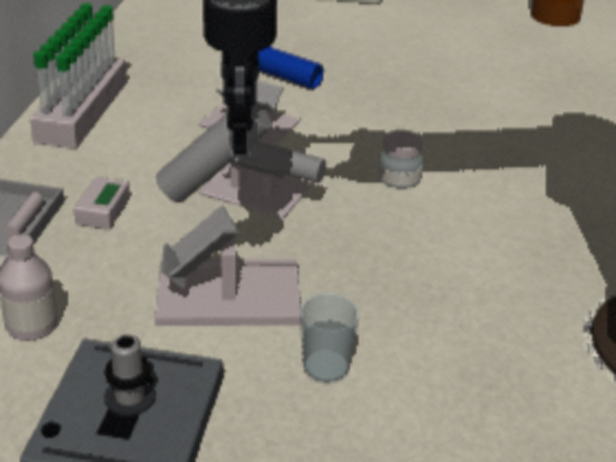

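The shield hangs at about 45° over the drain, mouth at (175,185), and contact came 4 mm above the target height. Now I'll release it, back off and check that it has seated.

```bash
cat > chk.py <<'E'
from h import *
import sys
cs={n:imaging.camera(n) for n in("top","side")}
out=np.zeros((480,800,3),np.uint8)
P=SEAT+0; x=0
from scipy.spatial.transform import Rotation as Ro
l=np.array([-np.sin(DY),np.cos(DY),0]);m=np.cross(AX,l);a=np.linspace(0,2*np.pi,40)
ring=22*(np.outer(np.cos(a),l)+np.outer(np.sin(a),m))
for nme,b,s in(("top",(200,165,280,262),4.8),("side",(215,170,305,276),4.5)):
    c=cs[nme]; im=cv2.resize(c["color"][b[1]:b[3],b[0]:b[2],::-1],None,fx=s,fy=s,interpolation=cv2.INTER_CUBIC).copy()
    for o in(P,P+140*AX):
        q=np.array([(proj(c,p)-b[:2]+.5)*s-.5 for p in ring+o],np.int32); cv2.polylines(im,[q],True,(0,0,255),1,cv2.LINE_AA)
    im=im[:480,:800-x]; out[:im.shape[0],x:x+im.shape[1]]=im; x+=im.shape[1]+5
cv2.imwrite("pics/"+sys.argv[1],out)
E
python3 - <<'E'
from h import *
st(); gripper_to(85); bot.hold(.3); s=st()
p,o=tcp(SEAT+118*AX+[0,0,110],DY,0); bot.movel(p,v=200)
q,o=tcp(SEAT+115*AX,DY,q4,95); print(solve_ik(q,o)); bot.move_pose(q,o); st()
E
python3 chk.py drain1.png
```

```text
t 9.2 [509.6  32.3 295. ] F [2.  1.9 0.3] gap 43.1 gf 61.1
t 10.0 [508.5  32.1 294.3] F [-0.2 -0.1  0.2] gap 85.2 gf 0.0
[-0.32437433 -0.30174981  2.55512483  1.14500131  0.43475925  0.03536213]
t 11.8 [342.5 -11.  312.3] F [ 0.8  0.3 -0.5] gap 84.5 gf 0.0
```

View pics/drain1.png

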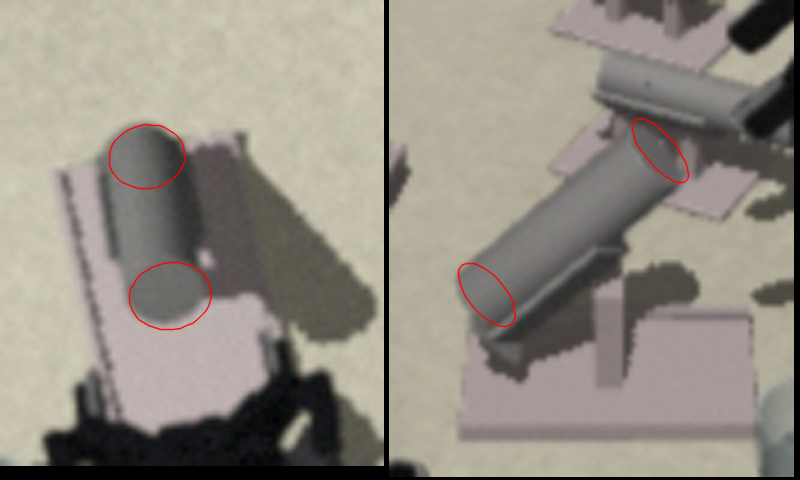

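The shield is seated in the drain against the foot, and the model outline in red coincides in both views. Next: regrasp along the axis, lift, hover over the spigot and compare.

```bash
cat >> h.py <<'E'
PY=.3
def yt(mz,xy=SP): return tcp([*xy,mz+115],PY,0)
E
python3 - <<'E'
from h import *
p,o=tcp(SEAT+115*AX,DY,q4); print(bot.movel(p,v=100,until_force=12)); st()
gripper_to(38,110); st()
bot.movel(p+[0,0,100],v=150); st()
p,o=yt(150); bot.move_pose(p,o); p,o=yt(116); bot.movel(p,v=80); bot.hold(.3); st()
import pickle
cs={n:imaging.camera(n) for n in("top","side")}; pickle.dump(cs,open("hover.pkl","wb"))
out=np.zeros((480,800,3),np.uint8);x=0;a=np.linspace(0,2*np.pi,40)
for nme,b,s in(("top",(115,160,195,240),4.8),("side",(168,190,264,300),4.3)):
    c=cs[nme]; im=cv2.resize(c["color"][b[1]:b[3],b[0]:b[2],::-1],None,fx=s,fy=s,interpolation=cv2.INTER_CUBIC).copy()
    for r,z in((22,116),(22,256),(15,105)):
        q=np.array([(proj(c,[SP[0]+r*np.cos(t),SP[1]+r*np.sin(t),z])-b[:2]+.5)*s-.5 for t in a],np.int32); cv2.polylines(im,[q],True,(0,0,255),1,cv2.LINE_AA)
    im=im[:480,:800-x]; out[:im.shape[0],x:x+im.shape[1]]=im; x+=im.shape[1]+5
cv2.imwrite("pics/hover.png",out)
E
```

```text
False
t 13.0 [407.3   5.7 245.2] F [ 0.4  0.6 -0. ] gap 84.6 gf 0.0
t 13.5 [406.4   6.6 245.6] F [-11.2   1.7  11.2] gap 42.0 gf 109.8
t 14.5 [406.4   5.8 344. ] F [ 0.8 -0.2 -3.1] gap 42.3 gf 112.3
t 16.6 [565.2 259.9 382.7] F [-0.2 -0.7 -2.7] gap 42.1 gf 112.4
```

View pics/hover.png

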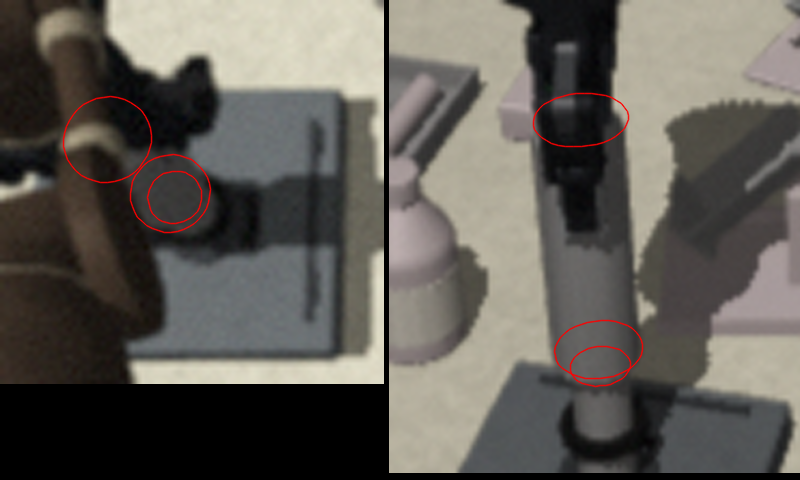

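In the hover view the shield's mouth is centred on the spigot to within about 2 mm, edges at 551 and 637 against 556 and 641 predicted. I'll correct x by −1.5 mm and descend, feeling for contact.

Run:
```python
from h import *
xy=SP+[-1.5,0]
p,o=yt(116,xy); bot.movel(p,v=40)
for z in(102,94,84):
    p,o=yt(z,xy); r=bot.movel(p,v=30,until_force=8); print(z,r); s=st(); print("M",np.round(s["torque"],2))
    if r: break
```

```text
102 False
t 17.6 [563.8 259.2 367.4] F [ 2.1 -2.5 -5.2] gap 41.9 gf 112.4
M [-0.71 -0.63 -0.02]
94 False
t 18.0 [563.8 259.3 359.7] F [ 2.9 -4.5 -3.5] gap 42.0 gf 112.5
M [-1.17 -0.8   0.02]
84 False
t 18.5 [563.8 259.3 349.8] F [ 3.3 -4.8 -2.5] gap 42.1 gf 112.6
M [-1.11 -0.83 -0.07]
```

The spigot is inside the bore with only about 5 N sideways. I'll ease the lateral offset, then press the seal down.

Run:
```python
from h import *
xy=SP+[-.8,-1.]
p,o=yt(84,xy); bot.movel(p,v=20); st()
for z in(70,60,52,47,43,41,39,37,35):
    p,o=yt(z,xy); r=bot.movel(p,v=25,until_force=45); bot.hold(.1); print(z,r); s=st()
    if r or s["wrist_force"][2]>50: break
```

```text
t 18.7 [564.2 258.8 349.8] F [ 2.9 -2.5 -3.2] gap 42.1 gf 112.5
70 False
t 19.5 [564.4 258.9 337. ] F [ 0.  -3.3  5. ] gap 42.2 gf 113.1
60 False
t 20.2 [564.4 258.9 326.8] F [ 0.6 -3.   5.6] gap 42.4 gf 113.2
52 False
t 20.8 [564.4 258.9 318.6] F [ 0.7 -3.7  5.3] gap 42.1 gf 113.2
47 False
t 21.2 [564.4 259.  313.5] F [ 0.4 -3.2  5.5] gap 42.0 gf 113.2
43 False
t 21.6 [564.8 259.1 312.4] F [-2.8 -5.1 15.7] gap 42.1 gf 114.2
41 False
t 22.0 [565.  259.2 312.3] F [-4.9 -6.2 22.4] gap 42.1 gf 114.7
39 False
t 22.3 [565.2 259.3 312.2] F [-8.  -6.6 29.9] gap 42.5 gf 115.3
37 False
t 22.7 [565.3 259.3 312.2] F [-11.2  -7.8  38. ] gap 42.1 gf 116.0
35 False
t 23.0 [565.5 259.4 312.1] F [-14.3  -9.2  46. ] gap 42.2 gf 116.8
```

There's a hard stop at TCP 312 mm, which puts the mouth at about 45 mm as expected for a fully pressed seal. I'll relax, release, retreat and look.

Run:
```python
from h import *
xy=SP+[-.8,-1.]
p,o=yt(45.5,xy); bot.movel(p,v=25); st()
gripper_to(85); st()
p,o=yt(200,xy); bot.movel(p,v=150)
bot.movel([400,0,420],v=250); bot.hold(.3); st()
cs={n:imaging.camera(n) for n in("top","side")}
out=np.zeros((560,800,3),np.uint8);x=0;a=np.linspace(0,2*np.pi,40)
for nme,b,s in(("top",(115,165,195,245),4.5),("side",(160,210,260,335),4.3)):
    c=cs[nme]; im=cv2.resize(c["color"][b[1]:b[3],b[0]:b[2],::-1],None,fx=s,fy=s,interpolation=cv2.INTER_CUBIC).copy()
    for r,z in((22,44),(22,184)):
        q=np.array([(proj(c,[SP[0]+r*np.cos(t),SP[1]+r*np.sin(t),z])-b[:2]+.5)*s-.5 for t in a],np.int32); cv2.polylines(im,[q],True,(0,0,255),1,cv2.LINE_AA)
    im=im[:560,:800-x]; out[:im.shape[0],x:x+im.shape[1]]=im; x+=im.shape[1]+5
cv2.imwrite("pics/end.png",out)
for k in("bottle","beaker","jar"): print(k,[np.round(at_z(cs["side"],d["point"],0)) for d in imaging.tip_of(cs["side"],k)[:1]])
```

```text
t 23.6 [564.6 259.  312.5] F [-1.4 -3.2 10.9] gap 42.2 gf 113.3
t 24.1 [564.  259.  310.9] F [ 0.7  0.5 -0.5] gap 84.9 gf 0.0
t 26.9 [4.003e+02 4.000e-01 4.200e+02] F [-0.1 -0.5  0. ] gap 84.9 gf 0.0
bottle [array([735., 131.,   0.])]
beaker [array([385., 144.,   0.])]
jar [array([ 355., -284.,    0.])]
```

View pics/end.png

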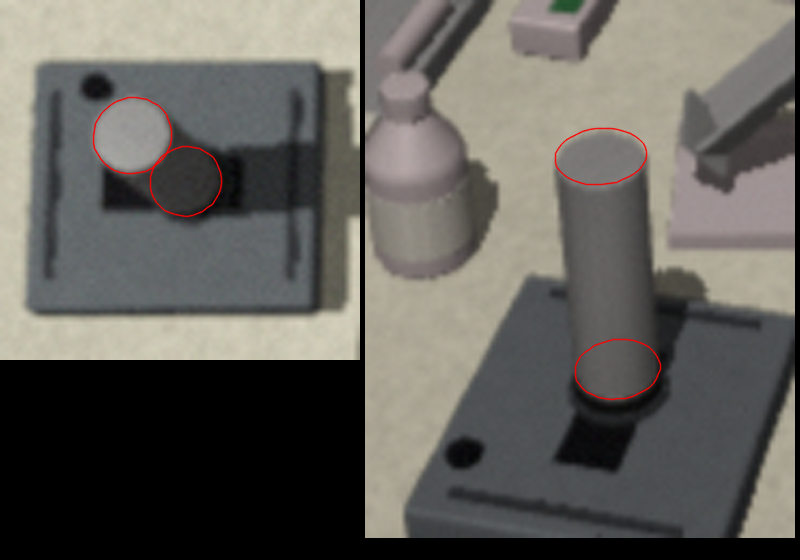

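The shield stands upright and its closed end coincides with the 184 mm model circle, so the seal is fully down. Before handing in, I'll check by image matching that the loose things haven't moved.

Run:
```python
from h import *
import pickle
A=pickle.load(open("cams.pkl","rb"))["side"]["color"]; B=imaging.camera("side")["color"]
for n,(l,t,r,b) in dict(bottle=(155,220,188,277),beaker=(296,250,326,298),jar=(330,178,354,207),slim=(258,178,310,205)).items():
    m=cv2.matchTemplate(B[t-8:b+8,l-8:r+8],A[t:b,l:r],cv2.TM_CCOEFF_NORMED); _,v,_,p=cv2.minMaxLoc(m); print(n,round(v,3),"shift",p[0]-8,p[1]-8)
st()
```

```text
bottle 0.999 shift 0 0
beaker 0.999 shift 0 0
jar 0.378 shift 1 -7
slim 0.855 shift 0 0
t 27.2 [4.0e+02 1.0e-01 4.2e+02] F [-0.9  0.2  0.5] gap 85.0 gf 0.0
```

Run:
```python
from h import *
import pickle
bot.set_joints([-1.298,.308,1.634,0,1.2,-.07]); bot.hold(.2)
A=pickle.load(open("cams.pkl","rb"))
for nm,R in(("side",dict(jar=(330,178,354,207),slim=(258,178,310,205))),("top",dict(jar=(330,268,360,298),slim=(300,190,330,252)))):
    B=imaging.camera(nm)["color"]
    for n,(l,t,r,b) in R.items():
        m=cv2.matchTemplate(B[t-8:b+8,l-8:r+8],A[nm]["color"][t:b,l:r],cv2.TM_CCOEFF_NORMED); _,v,_,p=cv2.minMaxLoc(m); print(nm,n,round(v,3),"shift",p[0]-8,p[1]-8)
s=st(); bot.finish_job()
```

```text
side jar 0.998 shift 0 0
side slim 0.96 shift 0 0
top jar 0.996 shift 0 0
top slim 0.998 shift 0 0
t 29.8 [ 210.4 -588.3  404.8] F [-0.6  0.2  0.2] gap 84.6 gf 0.0
the job is handed in; nothing more can be done
```

The job is handed in at 29.8 s: the wide shield went into the drain rest, was let go, and now stands upright on the spigot with the seal pressed fully down. The slim shield, bottle, beaker and jar show no shift in the pictures.

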